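# Bring the shaker round on the topping carousel

### The arm

A 6-joint arm with a two-finger parallel gripper is mounted at the origin on the work surface. World frame = base frame: x ahead of the robot, y to its left, z up, the work surface at z = 0. Lengths are in m, angles in rad, forces in N, time in s.
With the tool pointing down it reaches from about 0.25 to 0.775 m from the base axis. Payload 4 kg.
Tool frame: the origin (TCP) lies at the very end of the fingers, on their centre line; the grasp point (between the pads) lies 19 mm behind it; y points along the fingers, z is the direction in which the jaws open and shut, and the axes are right-handed (so a half turn about y gives the same grasp; the last joint's range is limited). The gripper opens to 94 mm and grips with 3 to 60 N. Pads are 16 mm wide; open, the fingers measure 119 mm over their backs; the gripper's body (75 mm by 177 mm) begins 78 mm behind the grasp point.
Start: joints at [1.066, 0.087, 1.371, -0, 1.684, -0.103], TCP at [0.215, 0.506, 0.206] pointing down, gripper open.
Joint ranges: [-3.1, 3.1], [-0.76, 2.03], [0.27, 2.55], [-1.08, 4.22], [0.17, 2.65], [-2.57, 2.57]. Speed limits (rad/s): [2.79, 2.79, 3.14, 3.14, 3.14, 3.14].

### API

Orientations are given as a unit quaternion [w, x, y, z].
In Python, from station import observe, camera, sign_off gives the robot as it stands. The module is installed in compiled form; this text tells all that it offers.
- The arm moves only by the tool servo_tool, never from a script. Its argument "motion" is a list that holds one entry, the list of rows, each a list of 7 numbers: the shift along the tool's x, y, z in m, then the turn, a rotation vector about the tool's x, y, z in degrees, then the closure, from -1 (fully open) to 1 (shut), so that 0 is half open. In form: [[[dx, dy, dz, ax, ay, az, hand], ...]]. A call has exactly 5 rows; each row is the pose to reach, as a shift and turn from the pose commanded when the call began, along the tool's axes at that moment; what a row does not reach only later rows make up. A row lasts 1/12 s, in which the tool goes at most 41.7 mm and 7.16 degrees, less where a joint would pass 70% of its speed; a pose out of reach is approached as far as the arm can. A call with a gripper value outside its range is refused whole. The fingers move at their own pace and stop on an object; "grip_force" is the grip in N (left out, the last holds). Time passes only in rows, so rows that repeat a pose let the fingers close, or fill a call up. It gives the time, the measured TCP pose, the force and the opening at its end, in the units of the state.
- observe(): the state, without advancing time (a new reading comes with each control period).
- camera(name): name is "side" or "top" or "wrist"; returns a dict with "pixels" (420x560x3 uint8, red, green, blue), "z_map" (420x560 float32, m along the optical axis (not along the pixel's ray), 0 where there is no reading), "fx", "fy", "cx", "cy" (pixels), "position" and "orientation" of the camera in the world. Camera axes: x right, y down, z forward; pixel columns grow to the right and rows downward; lengths in m; the calibration is good to about 2 mm. A picture is of the moment at which its call begins.
- sign_off(): hands the job in, once; it reports no verdict.
The state is a dict: "t": time; "joint_pos": joint angles; "qvel": joint speeds; "effort": joint torques, N m; "eef_pos": TCP position; "orientation": TCP orientation; "wrist_force": force on the tool from outside, world axes, zero at the start; "moment": the same for the moment, N m; "gripper_width": finger opening in m.
Only numpy, scipy, OpenCV 4.12 (cv2) and the standard library are available. Lean on these libraries where they do the work, as an engineer would, in place of code of your own. Each camera call takes 0.05 s, during which the arm holds its last target. There are 200 camera calls.

### The job

The topping carousel on the biscuit-finishing table has four jars standing in its pockets. Push on its spokes with a fingertip to turn it, gently, until the tall shaker stands at the serving tongue, in line with the chevron, then let go and leave it at rest. Do not touch or lift the jars, which stay upright in their pockets, and leave the other things on the table alone.

Things in the scene. Friction and masses are not known exactly. Their poses are not given: they have to be found in the camera images.
- foot: Fixed round foot of the carousel, 170 mm across, 12 mm high; origin under its centre on the table, z up along the carousel's axis. A flat dark steel serving tongue, 44 mm wide, 6 mm thick, lies on the table along its own -x, out to 180 mm from the axis, more or less towards the robot; near its end a raised white chevron (top 12 mm above the table) points to the axis.
- serving_spot (a point): The point where the shaker must stand: on the tongue's centre line (foot's -x), 70 mm from the carousel's axis, 20 mm above the table.
- carousel: Turning disc, 224 mm across, upper face 20 mm above the table. Origin on the axis, 12 mm above the table; z up; the frame turns with it. Four pockets (collars 60 mm inside, 66 outside, rim 30 mm above the table) lie 70 mm from the axis at its own +x, +y, -x, -y. Turns both ways, over a full turn; about 2 N at a spoke's end moves it; friction stops it when the push ends.
- spokes: Four steel push spokes fixed to the carousel (same axis; own x, y as the carousel's), at 45, 135, 225 and 315 degrees from +x, midway between pockets: bars 10 mm thick, from the hub to 149 mm from the axis, 42 to 66 mm above the table, each ending in an upright black post 16 mm thick, 150 mm from the axis, 40 to 68 mm above the table. The knob on the hub ends 104 mm above the table.
- shaker: The tall shaker, the thing to bring round: steel cylinder 52 mm in diameter with a domed perforated lid (55 mm), 85 mm high, far taller than the other jars; its top is 105 mm above the table. Loose. Origin at the centre of its underside; z up. Which pocket it is in varies.
- jar: Glass jar with a steel lid, 54 mm in diameter, 50 mm high, loose in another pocket. Origin at the centre of its underside; z up.
- beaker: Open steel beaker, 54 mm in diameter, 45 mm high, loose in another pocket. Origin at the centre of its underside; z up.
- tin: Flat aluminium tin, 55 mm in diameter, 36 mm high, loose in another pocket. Origin at the centre of its underside; z up.
- cutter: Bystander: steel ring cutter, 76 mm in diameter, 30 mm high, loose on the table about 245 mm from the carousel's axis. Origin at the centre of its underside.
- mug: Bystander: white mug, 76 mm in diameter, 85 mm high, handle on its own +y, loose on the table about 245 mm from the axis. Origin at the centre of its underside.
- can: Bystander: can with a paper label, 68 mm in diameter, 80 mm high, loose on the table about 245 mm from the axis. Origin at the centre of its underside.
- spatula: Bystander: spatula 200 mm long, lying loose on the table along its own x, about 245 mm from the axis. Origin at the middle of its underside.

How it is judged:
By the outcome, as a careful person would: the job done as asked, in the order asked, and still so for the second after the job is handed in, with the robot touching nothing.
It also fails if it takes over 64 s, if anything falls off the work surface, if the arm or the gripper's body presses on something with over 40 N, if the wrist force passes 120 N, or if a joint passes its speed limit or range.

## Working session

There is one attempt and no reset: what is moved stays moved. The work goes in short steps, Python scripts to look and compute and a tool call to move; the robot and the scene stay as the last step left them, time stands still between calls to the robot, and variables do not carry over. Pictures are saved under pics/ and viewed, about 8 in all and at most 12, crops included, and the job is handed in when it is done.

Besides the shell and the picture viewer there is one more tool, called after "Request:" as name(argument=value, ...) on one line, values as JSON. servo_tool: Moves the arm, as the interface text tells. Its arguments: {"type":"object","properties":{"motion":{"type":"array","items":{"type":"array","items":{"type":"array","items":{"type":"number"}}}},"grip_force":{"type":"number"}},"required":["motion"]}

```bash
mkdir -p pics; cat > h.py <<'E'
import numpy as np, cv2
from scipy.spatial.transform import Rotation as R
from station import observe, camera, sign_off
def rot(q): return R.from_quat([q[1],q[2],q[3],q[0]]).as_matrix()
def cloud(c):
    v,u=np.mgrid[:420,:560]; z=c["z_map"]
    p=np.stack([(u-c["cx"])/c["fx"]*z,(v-c["cy"])/c["fy"]*z,z],-1)
    P=p@rot(c["orientation"]).T+np.array(c["position"]); P[z==0]=np.nan; return P
def ray(c,u,v,h):
    d=rot(c["orientation"])@np.array([(u-c["cx"])/c["fx"],(v-c["cy"])/c["fy"],1]); o=np.array(c["position"])
    return o+d*(h-o[2])/d[2]
def save(c,n): cv2.imwrite("pics/"+n,c["pixels"][:,:,::-1])
E
python3 - <<'E'
from h import *
o=observe(); print(o["eef_pos"],o["orientation"],o["t"],o["gripper_width"])
c=camera("top"); save(c,"top1.png"); print(c["position"],c["orientation"],c["fx"])
s=camera("side"); save(s,"side1.png"); print(s["position"])
P=cloud(c); z=P[...,2]; np.save("P.npy",P)
for lo,hi in [(.098,.112),(.06,.069),(.0095,.0135)]:
    m=((z>lo)&(z<hi)).astype(np.uint8); n,l,st,ce=cv2.connectedComponentsWithStats(m)
    for i in range(1,n):
        if st[i,4]>25: print(lo,st[i],ce[i].round(1),np.nanmean(P[l==i],0).round(4))
E
```

```text
[0.21482992 0.50570704 0.20430142] [-0.69213572  0.69364118 -0.14131055  0.14085946] 0.0 0.0939451697470761
[0.39845496 0.01723901 1.03297788] [-0.05830219  0.71036333 -0.69845919  0.06433931] 475.77522994002834
[ 0.18141813 -0.53334256  0.49115567]
0.098 [ 51  32  64  48 288] [90.6 68.1] [0.8545 0.4068 0.1048]
0.098 [332  41  44  41 308] [351.9  65. ] [ 0.8721 -0.1376  0.1061]
0.098 [253 202  12  12 106] [258.5 207.7] [0.5661 0.0509 0.101 ]
0.098 [230 227  26  25 402] [242.4 238.8] [0.5035 0.081  0.1016]
0.06 [ 61  43  72  45 565] [114.9  70.2] [0.8697 0.3702 0.0665]
0.06 [445  53  66  40 173] [466.8  83.5] [ 0.8555 -0.3945  0.0645]
0.06 [330  67  11  19  30] [334.   77.8] [ 0.8631 -0.1053  0.0638]
0.06 [342  82  25   8  43] [352.5  86.5] [ 0.8433 -0.1453  0.0645]
0.06 [333 138  30  17  73] [345.3 149.5] [ 0.7008 -0.1284  0.0657]
0.06 [234 141  25  61 303] [245.7 170.2] [0.6522 0.0809 0.0648]
0.06 [537 159  23  15  34] [549.8 163.7] [ 0.6782 -0.5613  0.0648]
0.06 [262 169  26  25 115] [273.6 180.7] [0.6308 0.0221 0.0636]
0.06 [218 185  23  23 240] [228.2 196.4] [0.5949 0.1153 0.0671
[... 364 characters left out ...]
3 196.2] [ 0.619  -0.5549  0.0114]
0.0095 [533 207  10  16  37] [537.8 214.6] [ 0.5779 -0.5573  0.0112]
0.0095 [ 14 208  29  28 188] [ 29.1 221.1] [0.5439 0.5483 0.0118]
0.0095 [544 222  16   9  42] [551.8 226. ] [ 0.5531 -0.5859  0.0113]
0.0095 [ 21 246  19  27 114] [ 31.8 258.4] [0.4638 0.5343 0.0117]
0.0095 [255 276  23  15  74] [265.6 283.1] [0.42   0.0352 0.0114]
0.0095 [ 16 285  19  15  69] [ 25.9 289.9] [0.3976 0.5396 0.0116]
0.0095 [  5 287  10  24  51] [  8.3 297.6] [0.3811 0.5745 0.0118]
0.0095 [ 25 298  10  15  39] [ 29.  304.4] [0.3678 0.5301 0.0114]
0.0095 [ 11 309  13   5  32] [ 17.3 311.2] [0.3534 0.5528 0.0115]
0.0095 [  2 325  29  30 193] [ 17.9 338.6] [0.298  0.5454 0.0118]
```

View pics/top1.png

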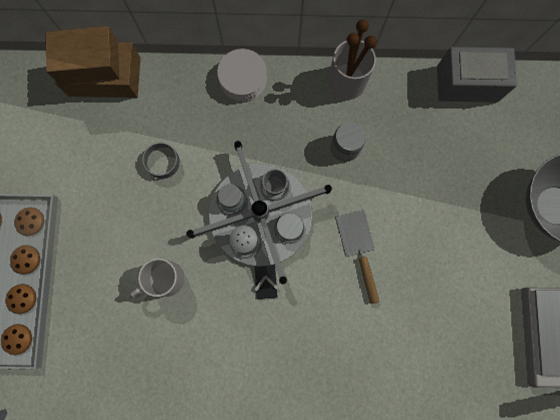

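The top view shows the shaker at (242,239), the knob at (258,208), the tongue and chevron at about (265,280), and black posts at (238,145), (328,188), (190,233) and (283,280). The shaker has to turn about +32° (counter-clockwise). Next I'll refine the axis, posts and tongue direction.

```bash
cat >> h.py <<'E'
def measure(tag=None):
    c=camera("top"); P=cloud(c); z=P[...,2]; g=c["pixels"].max(2)
    if tag: save(c,tag)
    def blobs(m,h,amin=20):
        n,l,st,ce=cv2.connectedComponentsWithStats(m.astype(np.uint8))
        return [(ray(c,*ce[i],h)[:2],st[i,4]) for i in range(1,n) if st[i,4]>=amin]
    near=np.hypot(P[...,0]-.566,P[...,1]-.051)
    k=[b for b in blobs((z>.095)&(z<.112)&(near<.025),.103)]
    posts=blobs((g<45)&(z>.035)&(z<.075)&(near>.125)&(near<.175),.068,15)
    sh=blobs((z>.085)&(z<.112)&(near>.035)&(near<.11),.1)
    tm=((g<75)&(z<.0095)&(near>.118)&(near<.185)&(P[...,0]<.47)&(abs(P[...,1]-.035)<.05))
    v,u=np.nonzero(tm|((z>.0095)&(z<.0135)&(near>.118)&(near<.185)&(P[...,0]<.46)))
    return c,P,k,posts,sh,np.array([ray(c,a,b,.006)[:2] for a,b in zip(u,v)])
E
python3 - <<'E'
from h import *
c,P,k,posts,sh,t=measure()
print("knob",k);print("posts",posts);print("sh",sh)
ax=np.mean([p for p,_ in posts],0); print("ax",ax,len(posts))
for p,_ in posts: d=p-ax; print(np.hypot(*d),np.degrees(np.arctan2(d[1],d[0])))
print(cv2.minAreaRect((t*1000).astype(np.float32)), t.mean(0),len(t))
d=sh[0][0]-ax; print("shaker",np.hypot(*d),np.degrees(np.arctan2(d[1],d[0])))
d=t.mean(0)-ax; print("tongue",np.hypot(*d),np.degrees(np.arctan2(d[1],d[0])))
im=cv2.resize(c["pixels"][170:310,170:350],None,fx=4,fy=4,interpolation=cv2.INTER_CUBIC)
cv2.imwrite("pics/crop1.png",im[:,:,::-1])
E
```

```text
knob [(array([0.56551189, 0.05055325]), np.int32(148))]
posts [(array([0.70666323, 0.10013061]), np.int32(39)), (array([ 0.61476899, -0.09030964]), np.int32(44)), (array([0.51564227, 0.18784723]), np.int32(54)), (array([4.25835942e-01, 1.20938400e-04]), np.int32(38))]
sh [(array([0.50268804, 0.08028477]), np.int32(601))]
ax [0.56572761 0.04944728] 4
0.1497719896859139 19.779618681984342
0.1481116302464007 -70.66378052869781
0.14718385248282637 109.89460282135772
0.14833329807174547 -160.57715193666047
((419.6921081542969, 28.12548828125), (63.0962028503418, 74.24726104736328), 5.5991597175598145) [0.41902557 0.03741056] 646
shaker 0.07017790584621564 153.9331966981778
tongue 0.14719500750126518 -175.30945900235773
```

View pics/crop1.png

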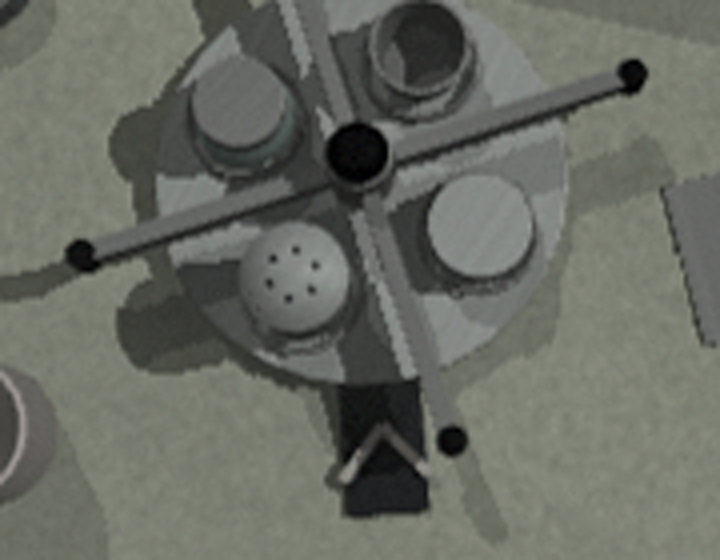

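```bash
python3 - <<'E'
from h import *
ax=np.array([.5656,.0501])
c=camera("top"); g=c["pixels"].max(2)
m=np.zeros_like(g); m[267:300,250:280]=(g[267:300,250:280]<50)
Ls=[];Rs=[]
for v in range(268,297):
    u=np.nonzero(m[v])[0]
    if len(u)>8: Ls.append(ray(c,u[0]-.5,v,.006)[:2]); Rs.append(ray(c,u[-1]+.5,v,.006)[:2])
Ls=np.array(Ls);Rs=np.array(Rs); w=np.linalg.norm(Ls-Rs,axis=1); ok=abs(w-.044)<.004; print("width",w.round(4))
for n,q in (("L",Ls),("R",Rs),("C",(Ls+Rs)/2)):
    q=q[ok]; vx,vy,x0,y0=cv2.fitLine(q.astype(np.float32),cv2.DIST_HUBER,0,1e-4,1e-4).ravel(); s=-np.sign(vx)
    d=np.array([x0,y0])-ax
    print(n,np.degrees(np.arctan2(vy*s,vx*s)),"centroid dir",np.degrees(np.arctan2(d[1],d[0])),np.hypot(*d),len(q))
for a in((383/4+170,428/4+170),):
    p=ray(c,*a,.012)[:2]-ax; print("apex",np.degrees(np.arctan2(p[1],p[0])),np.hypot(*p))
o=observe(); M=rot(o["orientation"]); print(M.round(3),o["joint_pos"])
E
```

```text
width [0.045  0.045  0.045  0.045  0.045  0.045  0.0428 0.0428 0.0428 0.0449
 0.0449 0.0449 0.0534 0.0448 0.0448 0.0448 0.0341 0.0362 0.0277 0.0298
 0.0341 0.0362 0.0404 0.0447 0.0447 0.0446 0.0446 0.0446 0.0446]
L -173.81485 centroid dir 176.49491357028074 0.1437933243639894 22
R -173.94531 centroid dir -165.35660422006154 0.1375873498821595 22
C -174.00362 centroid dir -174.62604333353644 0.13407120347557347 22
apex -173.6052592848337 0.13366982401249794
[[ 0.92  -0.001  0.391]
 [-0.391 -0.001  0.92 ]
 [-0.    -1.    -0.001]] [ 1.06588949e+00  8.76577023e-02  1.37161899e+00 -1.76402906e-06
  1.68355659e+00 -1.03082693e-01]
```

Request:
servo_tool(motion=[[[0.026,0,-0.023,0,0,0,1],[0.052,0,-0.046,0,0,0,1],[0.078,0,-0.069,0,0,0,1],[0.104,0,-0.092,0,0,0,1],[0.13,0,-0.115,0,0,0,1]]], grip_force=5)

```text
t: 0.62
eef_pos: [0.29, 0.348, 0.2052]
orientation: [-0.693, 0.693, -0.141, 0.141]
wrist_force: [0.4, 0.3, -0.7]
gripper_width: 0.0642
```

Request:
servo_tool(motion=[[[0.026,0,-0.023,0,0,0,1],[0.052,0,-0.046,0,0,0,1],[0.078,0,-0.069,0,0,0,1],[0.104,0,-0.092,0,0,0,1],[0.13,0,-0.115,0,0,0,1]]])

```text
t: 1.03
eef_pos: [0.3647, 0.1913, 0.2055]
orientation: [0.693, -0.693, 0.141, -0.141]
wrist_force: [0.7, -0.5, -0.6]
gripper_width: 0.0307
```

Request:
servo_tool(motion=[[[0.026,0,-0.023,0,0,0,1],[0.052,0,-0.046,0,0,0,1],[0.078,0,-0.069,0,0,0,1],[0.104,0,-0.092,0,0,0,1],[0.13,0,-0.115,0,0,0,1]]])

```text
t: 1.45
eef_pos: [0.4394, 0.0345, 0.2055]
orientation: [0.693, -0.693, 0.141, -0.141]
wrist_force: [0.2, 0.8, 0.5]
gripper_width: 0.0007
```

Request:
servo_tool(motion=[[[0,0,0,0,6.4,0,1],[0,0,0,0,12.8,0,1],[0,0,0,0,19.2,0,1],[0,0,0,0,25.6,0,1],[0,0,0,0,32,0,1]]])

```text
t: 1.87
eef_pos: [0.439, 0.0359, 0.2052]
orientation: [-0.626, 0.626, -0.329, 0.328]
wrist_force: [-0.1, 1.0, 0.6]
gripper_width: 0.0005
```

Request:
servo_tool(motion=[[[0,0,0,0,0,0,1],[0,0,0,0,0,0,1],[0,0,0,0,0,0,1],[0,0,0,0,0,0,1],[0,0,0,0,0,0,1]]])

```text
t: 2.28
eef_pos: [0.4391, 0.0362, 0.2055]
orientation: [0.627, -0.627, 0.326, -0.326]
wrist_force: [-0.2, -0.4, -0.0]
gripper_width: 0.0002
```

```bash
python3 - <<'E'
from h import *
o=observe(); print(o["eef_pos"],rot(o["orientation"]).round(3),o["t"],o["gripper_width"],o["wrist_force"])
E
```

```text
[0.43910338 0.03621809 0.20548123] [[ 0.574  0.     0.819]
 [-0.819  0.     0.574]
 [ 0.    -1.     0.   ]] 2.2833 0.00023289015105485236 [-0.23600987 -0.36915571 -0.03618511]
```

Request:
servo_tool(motion=[[[0,0.032,0,0,0,0,1],[0,0.064,0,0,0,0,1],[0,0.096,0,0,0,0,1],[0,0.128,0,0,0,0,1],[0,0.158,0,0,0,0,1]]])

```text
t: 2.7
eef_pos: [0.4388, 0.0363, 0.0459]
orientation: [0.627, -0.627, 0.326, -0.326]
wrist_force: [0.1, 1.3, -0.2]
gripper_width: 0.0002
```

```bash
python3 - <<'E'
from h import *
o=observe(); print(o["eef_pos"])
ax=np.array([.5656,.0501]); M=rot(o["orientation"])
pt=lambda a: ax+.127*np.array([np.cos(np.radians(a)),np.sin(np.radians(a))])
a0=186.3
for call in range(8):
    print([(M.T@np.r_[pt(a0+(k+1)*.9)-pt(a0),0]).round(4)[[0,2]].tolist() for k in range(5)], a0+4.5); a0+=4.5
c=camera("side"); save(c,"side2.png")
E
```

```text
[0.43877838 0.03625897 0.04593828]
[[0.0018, -0.0009], [0.0035, -0.0019], [0.0053, -0.0028], [0.0071, -0.0036], [0.0089, -0.0044]] 190.8
[[0.0018, -0.0008], [0.0037, -0.0016], [0.0055, -0.0023], [0.0074, -0.003], [0.0092, -0.0037]] 195.3
[[0.0019, -0.0007], [0.0038, -0.0013], [0.0057, -0.0019], [0.0076, -0.0025], [0.0095, -0.003]] 199.8
[[0.0019, -0.0005], [0.0039, -0.001], [0.0058, -0.0014], [0.0078, -0.0019], [0.0097, -0.0022]] 204.3
[[0.002, -0.0004], [0.0039, -0.0007], [0.0059, -0.001], [0.0079, -0.0012], [0.0099, -0.0015]] 208.8
[[0.002, -0.0002], [0.004, -0.0004], [0.006, -0.0005], [0.008, -0.0006], [0.0099, -0.0007]] 213.3
[[0.002, -0.0], [0.004, -0.0001], [0.006, -0.0], [0.008, 0.0], [0.01, 0.0001]] 217.8
[[0.002, 0.0001], [0.004, 0.0003], [0.006, 0.0004], [0.008, 0.0006], [0.0099, 0.0009]] 222.3
```

View pics/side2.png

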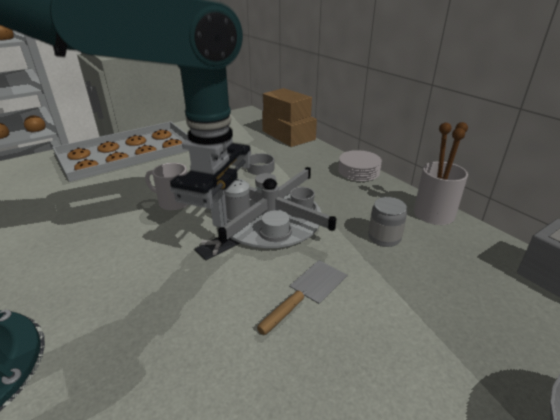

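The side view shows the closed fingers at about (222,205), just behind the near spoke, whose post is at (222,235). They clear the shaker at (237,193), and the gripper body is above everything. Now I'll push slowly along the arc.

Request:
servo_tool(motion=[[[0.0018,0,-0.0009,0,0,0,1],[0.0035,0,-0.0019,0,0,0,1],[0.0053,0,-0.0028,0,0,0,1],[0.0071,0,-0.0036,0,0,0,1],[0.0089,0,-0.0044,0,0,0,1]]])

```text
t: 3.17
eef_pos: [0.4424, 0.0262, 0.0497]
orientation: [0.628, -0.626, 0.325, -0.328]
wrist_force: [0.2, 2.4, 1.3]
gripper_width: 0.0005
```

Request:
servo_tool(motion=[[[0.0018,0,-0.0008,0,0,0,1],[0.0037,0,-0.0016,0,0,0,1],[0.0055,0,-0.0023,0,0,0,1],[0.0074,0,-0.003,0,0,0,1],[0.0092,0,-0.0037,0,0,0,1]]])

```text
t: 3.58
eef_pos: [0.443, 0.0166, 0.0476]
orientation: [0.627, -0.627, 0.327, -0.327]
wrist_force: [-0.0, 1.7, 0.4]
gripper_width: 0.0005
```

Request:
servo_tool(motion=[[[0.0019,0,-0.0007,0,0,0,1],[0.0038,0,-0.0013,0,0,0,1],[0.0057,0,-0.0019,0,0,0,1],[0.0076,0,-0.0025,0,0,0,1],[0.0095,0,-0.003,0,0,0,1]]])

```text
t: 4.0
eef_pos: [0.4458, 0.0071, 0.0473]
orientation: [0.627, -0.627, 0.327, -0.327]
wrist_force: [-0.3, 2.3, -0.2]
gripper_width: 0.0002
```

```bash
cat >> h.py <<'E'
def report(tag=None):
    c,P,k,posts,sh,t=measure(tag); ax=np.array([.5656,.0501])
    o=observe(); print("tcp",o["eef_pos"].round(4) if hasattr(o["eef_pos"],"round") else o["eef_pos"],"F",np.round(o["wrist_force"],1),"t",o["t"])
    for n,l in(("post",posts),("shaker",sh)):
        for p,a in l:
            d=p-ax; print(n,a,np.hypot(*d).round(4),(np.degrees(np.arctan2(d[1],d[0]))%360).round(2))
E
python3 -c "
from h import *
report('top2.png')"
```

```text
tcp [0.4459 0.0066 0.0474] F [ 0.9  0.9 -0. ] t 4.05
post 36 0.1501 27.56
post 42 0.149 297.34
post 45 0.1485 117.64
shaker 69 0.0752 145.61
```

Request:
servo_tool(motion=[[[0.0019,0,-0.0005,0,0,0,1],[0.0039,0,-0.001,0,0,0,1],[0.0058,0,-0.0014,0,0,0,1],[0.0078,0,-0.0019,0,0,0,1],[0.0097,0,-0.0022,0,0,0,1]]])

```text
t: 4.47
eef_pos: [0.4496, -0.0022, 0.0474]
orientation: [0.627, -0.627, 0.327, -0.327]
wrist_force: [-0.2, 2.1, 0.0]
gripper_width: 0.0004
```

Request:
servo_tool(motion=[[[0.002,0,-0.0004,0,0,0,1],[0.0039,0,-0.0007,0,0,0,1],[0.0059,0,-0.001,0,0,0,1],[0.0079,0,-0.0012,0,0,0,1],[0.0099,0,-0.0015,0,0,0,1]]])

```text
t: 4.88
eef_pos: [0.4541, -0.0111, 0.0474]
orientation: [0.627, -0.627, 0.327, -0.327]
wrist_force: [0.0, 3.1, -0.2]
gripper_width: 0.0006
```

Request:
servo_tool(motion=[[[0.002,0,-0.0002,0,0,0,1],[0.004,0,-0.0004,0,0,0,1],[0.006,0,-0.0005,0,0,0,1],[0.008,0,-0.0006,0,0,0,1],[0.0099,0,-0.0007,0,0,0,1]]])

```text
t: 5.3
eef_pos: [0.4592, -0.0196, 0.0474]
orientation: [0.627, -0.627, 0.327, -0.327]
wrist_force: [0.8, 2.3, 0.6]
gripper_width: 0.0006
```

Request:
servo_tool(motion=[[[0.002,0,0,0,0,0,1],[0.004,0,0,0,0,0,1],[0.006,0,0,0,0,0,1],[0.008,0,0,0,0,0,1],[0.01,0,0.0001,0,0,0,1]]])

```text
t: 5.72
eef_pos: [0.465, -0.0278, 0.0474]
orientation: [0.627, -0.627, 0.327, -0.327]
wrist_force: [-0.5, 1.7, -0.7]
gripper_width: 0.0007
```

```bash
python3 -c "
from h import *
report('top3.png')"
```

```text
tcp [ 0.4653 -0.0282  0.0475] F [ 0.1  0.6 -0.3] t 5.7667
post 36 0.1498 45.28
post 41 0.149 315.31
post 41 0.1476 135.72
shaker 396 0.0701 173.76
```

Request:
servo_tool(motion=[[[0.002,0,0.0001,0,0,0,1],[0.004,0,0.0003,0,0,0,1],[0.006,0,0.0004,0,0,0,1],[0.008,0,0.0006,0,0,0,1],[0.0099,0,0.0009,0,0,0,1]]])

```text
t: 6.18
eef_pos: [0.4714, -0.0354, 0.0474]
orientation: [0.627, -0.627, 0.327, -0.327]
wrist_force: [-1.1, 1.7, -0.3]
gripper_width: 0.0005
```

Request:
servo_tool(motion=[[[-0.005,0,0.0,0,0,0,1],[-0.01,0,0,0,0,0,1],[-0.01,-0.04,0,0,0,0,1],[-0.01,-0.08,0,0,0,0,1],[-0.01,-0.115,0,0,0,0,1]]])

```text
t: 6.6
eef_pos: [0.465, -0.0269, 0.164]
orientation: [-0.627, 0.627, -0.327, 0.327]
wrist_force: [1.4, -0.1, 0.8]
gripper_width: 0.0004
```

Request:
servo_tool(motion=[[[0,0,-0.04,0,0,0,1],[0,0,-0.08,0,0,0,1],[0,0,-0.12,0,0,0,1],[0,0,-0.15,0,0,0,1],[0,0,-0.15,0,0,0,1]]])

```text
t: 7.02
eef_pos: [0.3395, -0.1152, 0.1627]
orientation: [-0.625, 0.627, -0.328, 0.329]
wrist_force: [1.4, 1.3, -0.0]
gripper_width: 0.0003
```

```bash
python3 -c "
from h import *
report('top4.png')"
```

```text
tcp [ 0.3414 -0.1141  0.1628] F [0.9 0.6 0.8] t 7.0667
post 42 0.1496 320.11
post 35 0.1495 50.4
post 42 0.1486 230.3
post 35 0.1481 140.59
shaker 597 0.0696 184.99
```

View pics/top4.png

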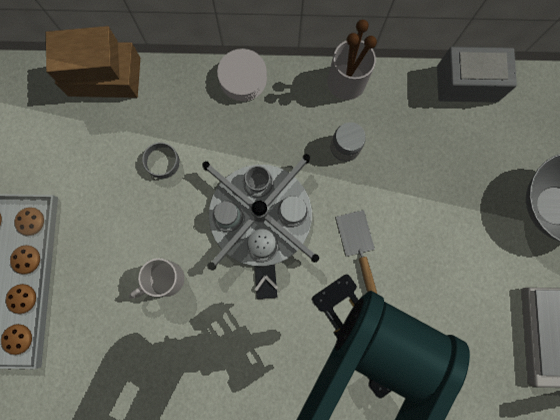

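The top view shows the shaker at (262,243), in line with the chevron at (265,283), and all four jars in their pockets. The bystanders are where they were, and the arm is clear. The error is about 0.5°, close to the measuring error. I'll do one last check that nothing is moving, then hand in.

```bash
python3 -c "
from h import *
report()
s=camera('side'); save(s,'side3.png')
report()
a=cv2.imread('pics/top1.png').astype(int); b=cv2.imread('pics/top4.png').astype(int)
for n,(u,v) in dict(cutter=(161,161),mug=(158,278),can=(349,141),spatula=(355,232)).items(): print(n,abs(a-b)[v-18:v+18,u-18:u+18].mean().round(2))
"
```

```text
tcp [ 0.3424 -0.1134  0.1628] F [0.3 0.7 1.5] t 7.1167
post 41 0.1498 320.17
post 35 0.1495 50.4
post 42 0.1486 230.3
post 35 0.1482 140.71
shaker 595 0.0696 184.87
tcp [ 0.3433 -0.1127  0.1626] F [0.3 0.1 0.6] t 7.2167
post 41 0.1498 320.17
post 34 0.1496 50.34
post 42 0.1486 230.3
post 36 0.1482 140.69
shaker 598 0.0697 184.96
cutter 8.07
mug 8.01
can 8.47
spatula 9.84
```

View pics/side3.png

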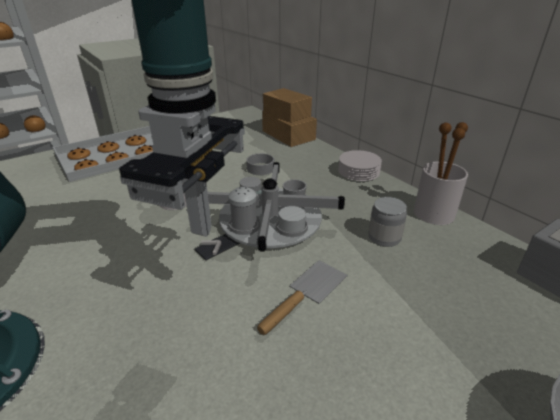

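The side view shows the shaker upright at (243,210) behind the tongue at (215,247). The gripper is raised clear, and the spatula and can are untouched. Handing in.

```bash
python3 -c "
from station import sign_off
print(sign_off())"
```

```text
the job is handed in; nothing more can be done
None
```

The tall shaker now stands at the serving tongue, in line with the chevron. I turned the carousel about 31° by pushing slowly on the near spoke with the closed fingers, then lifted the gripper clear and handed the job in at about 7.2 s.

- **Alignment:** the spokes put the shaker's pocket at 185.4°, and the shaker itself measures about 185.0° and 70 mm from the axis. My three estimates of the tongue's direction disagreed slightly (185.4°, 186.0° and 186.4°). Against their mean, the pocket is about 0.5° (0.6 mm) short and the shaker itself about 1° (1.2 mm). I did not correct this, as it is close to the measuring error.
- **At rest:** repeated readings after release agreed to about 0.1°. They cover only the 0.15 s before hand-in.
- **Jars and other things:** in the last pictures all four jars are in their pockets and the shaker is upright. The cutter, mug, can and spatula look unmoved. The before/after image difference around them was a similar 8–10 grey levels for all four, which I took as noise or lighting.
- **Force:** the wrist force stayed at about 3 N or less in the readings taken while pushing.

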